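Clamp the soap loaf with the hex key

TASK

The yellow soap loaf lies loose in the cutting bed. Take the T-handled hex key out of its stand, push it fully home into the hexagon socket sunk in the bed's clamp block, and only then turn the screw clockwise until it is tight, so that the shoe presses the loaf against the fence. Let go and leave the key standing fully home in the socket, and do not knock the soap or the things around about.

Things in the scene. Friction and masses are not known exactly. Their poses are not given: they have to be found in the camera images.
- hex_key: Loose T-handled hex key, 129 mm long, 0.22 kg, upright in its stand, handle up. Origin: centre of the tip's end face; z runs up the shank. Steel hexagon shank 20 mm across flats (23 over corners), the last 4 mm tapered to 15 over corners; hexagon corners point along the key's x and every 60 degrees from it. Round black neck, 21 mm, from 88 to 105 mm above the tip.
- key_handle (a point): Middle of the key's black T-bar handle (yellow ends), 117 mm above the tip on the shank's axis, axes as the key's. The bar is 100 mm long along x, 22 mm wide along y, 24 mm high; grip it across its 22 mm width here.
- key_stand: Fixed brown wooden block 80 x 80 x 54 mm, origin at the centre of its underside. A round hole of 25.5 mm, 44 mm deep, in its top holds the key; the key's tip stands 10 mm above the bench.
- bed: Fixed wooden soap-cutting bed; origin on its underside at bench level. Base from x -98 to +92 mm, 290 mm long in y, upper face 18 mm high. Slotted fence along y, 58 mm high, inner face at x = +64. Aluminium clamp block 60 (x) by 90 mm (y), top 62 mm above the bench, centred at x = -62, y = 0; a round 46 mm recess in its top holds the steel screw head.
- shoe_face (a point): Centre of the rubber face of the steel clamp shoe that stands between block and loaf (110 mm long in y, top 58 mm above the bench). At screw angle 0 it is at x = -10 mm in the bed's frame; it moves 5 mm per radian of the screw towards the fence (+x).
- socket_floor (a point): Centre of the hexagon socket's floor in the clamp screw, 34 mm above the bench; the frame turns with the screw, z up. Socket 21 mm across flats, 24 mm deep: its mouth (top of the steel head) is 58 mm above the bench, 4 mm below the block's top. Corners point along this x axis and every 60 degrees; a key within 6 degrees of that enters freely. A red line on the head lies along -x.
- cam_screw (a joint): Angle of the clamp screw in rad, growing clockwise seen from above. Loose at the start (0 to 0.25); firm stop at 1.2, where it is tight and the red line on its head meets the red mark on the block (black mark: 0). It stays where it is left. Turning takes about 0.1 N m; the key has about 0.12 rad of play each way in the socket.
- loaf: Loose yellow soap loaf, 68 mm (x) by 237 mm (y) by 64 mm, 0.95 kg, lying in the bed between shoe and fence, its top 82 mm above the bench. Origin at the centre of its underside.
- timer: Bystander: white round kitchen timer, 62 mm across, 37 mm high; origin at the centre of its underside.
- tape_roll: Bystander: roll of beige tape lying flat, 100 mm across, 25 mm high; origin at the centre of its underside.
- pink_soap: Bystander: pink bar of soap, 56 x 78 x 26 mm; origin at the centre of its underside.
- green_soap: Bystander: olive green bar of soap, 53 x 77 x 25 mm; origin at the centre of its underside.
Not all that is in view belongs to the job. Of the things like the hex_key, leave any that is blue; of the rest the smaller one is meant.

How it is judged:
By the outcome, as a careful person would: the job done as asked, in the order asked, and still so for the second after the job is handed in, with the robot touching nothing.
It also fails if it takes over 48 s, if anything falls off the work surface, if the arm or the gripper's body presses on something with over 40 N, if the wrist force passes 120 N, or if a joint passes its speed limit or range.

ROBOT

A 6-joint arm with a two-finger parallel gripper is mounted at the origin on a cart in front of the work surface, level with it; the furniture and walls round the work are solid. World frame = base frame: x ahead of the robot, y to its left, z up, the work surface at z = 0. Lengths are in m, angles in degrees, forces in N, time in s.
With the tool pointing down it reaches from about 0.225 to 0.875 m from the base axis. Payload 3.4 kg.
Tool frame: the origin (TCP) lies between the finger pads; the fingertips stand ctrl.nose_length ahead of it and the grasp point (between the pads) lies 8 mm behind it (ctrl.nose_length is the distance from the TCP to the fingertips, in m); z points along the fingers, y is the direction in which the jaws open and shut (so a half turn about z gives the same grasp; the last joint's range is limited). The gripper opens to 85 mm and grips with 20 to 120 N. Pads are 22 mm wide; open, the fingers measure 114 mm over their backs; the gripper's body (76 mm by 85 mm) begins 54 mm behind the grasp point. The pads swing forward as they close: fully open they stand 13 mm farther back than shut.
Start: joints at [-70.073, 15.808, 86.224, -0, 77.962, -6.933], TCP at [0.26, -0.513, 0.242] pointing down, gripper open.
Joint ranges: [-165.64, 165.64], [-43.16, 119.46], [12.63, 154.43], [-67.54, 247.53], [6.08, 155.33], [-154.97, 154.97]. Speed limits (degrees/s): [147.25, 147.25, 180, 180, 180, 180].

INTERFACE

Orientations are given as a 3x3 rotation matrix whose columns are the frame's x, y, z axes.
In Python, from bench import ctrl gives the robot as it stands. Calls block until the motion is done:
- ctrl.reach(position, orientation): joint-space move of the TCP to a pose.
- ctrl.line_to(position, feed=0.15, orientation=None, force_limit=None): straight line of the TCP; orientation=None keeps the orientation; feed is the mean speed in m/s. With force_limit (N) it stops when the force on the tool has changed by that much, and returns True; else False.
- ctrl.move_joints(angles): joint-space move.
- ctrl.let_go() and ctrl.clamp(newtons=None): open the fingers fully, or close them until they stop; newtons is the grip in N (None keeps the last).
- ctrl.wait(seconds).
- ctrl.ik(position, orientation): joint angles nearest the present ones, or None.
- ctrl.read_camera(name): name is "scene" or "top"; returns a dict with "frame" (480x640x3 uint8, red, green, blue), "range_z" (480x640 float32, m along the optical axis (not along the pixel's ray), 0 where there is no reading), "camera_matrix" (3x3 intrinsics, pixels), "dist_coeffs" ([k1, k2, p1, p2, k3] as OpenCV has them; the pictures are not rectified), "rvec" (rotation vector, rad) and "tvec" (3), from world to camera coordinates, as OpenCV has them. Camera axes: x right, y down, z forward; pixel columns grow to the right and rows downward; lengths in m; the calibration is good to about 2 mm. A picture is of the moment at which its call begins.
A pose or a line that the arm cannot do raises ctrl.MotionError and nothing moves.
- ctrl.hand_in(): hands the job in, once; it reports no verdict.
Readings, each from a call of its own:
- ctrl.read_t(): time.
- ctrl.read_joint_pos(): joint angles.
- ctrl.read_joint_vel(): joint speeds.
- ctrl.read_joint_torque(): joint torques, N m.
- ctrl.read_tcp_pos(): TCP position.
- ctrl.read_tool_rot(): TCP orientation.
- ctrl.read_contact_force(): force on the tool from outside, world axes, zero at the start.
- ctrl.read_ft_torque(): the same for the moment, N m.
- ctrl.read_grip_width(): finger opening in m.
Only numpy, scipy, OpenCV 4.12 (cv2) and the standard library are available. Lean on these libraries where they do the work, as an engineer would, in place of code of your own. Each camera call takes 0.05 s, during which the arm holds its last target.

## Working session

There is one attempt and no reset: what is moved stays moved. The work goes in short steps, each a Python script; the robot and the scene stay as the last script left them, time stands still between calls to the robot, and variables do not carry over. Pictures are saved under pics/ and viewed, and the job is handed in when it is done.

```bash
ls; mkdir -p pics
python3 - <<'E'
from bench import ctrl
import cv2,pickle
for n in("scene","top"):
    d=ctrl.read_camera(n); pickle.dump(d,open(f"{n}.pkl","wb")); cv2.imwrite(f"pics/{n}0.png",d["frame"][:,:,::-1])
    print(n,d["camera_matrix"],d["dist_coeffs"],d["rvec"],d["tvec"])
print(ctrl.read_t(),ctrl.nose_length,ctrl.read_grip_width())
E
```

```text
pics
scene [[476.78260238   0.         314.7441994 ]
 [  0.         476.78260238 244.62517939]
 [  0.           0.           1.        ]] [0.03522668 0.         0.         0.         0.        ] [ 1.05226352 -2.44591952  1.00504502] [0.36268978 0.3488834  1.0711393 ]
top [[467.57766158   0.         324.22075902]
 [  0.         467.57766158 238.8489802 ]
 [  0.           0.           1.        ]] [-0.02978542  0.          0.          0.          0.        ] [ 2.08161497 -2.14841244  0.21967288] [0.02657873 0.54955404 1.21317127]
0.1 0.011 0.08542970206009903
```

View pics/scene0.png

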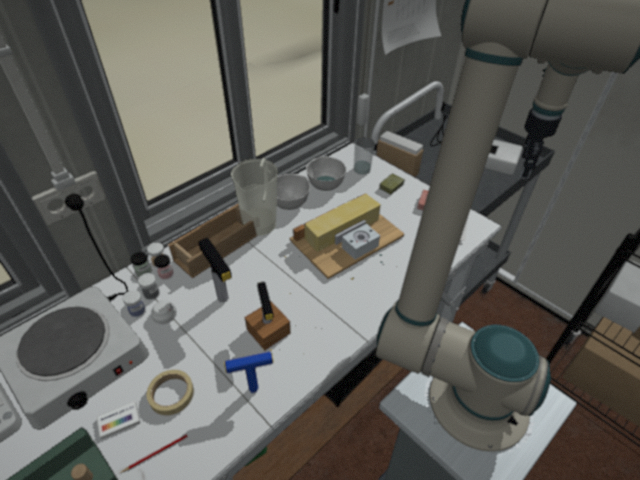

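View pics/top0.png

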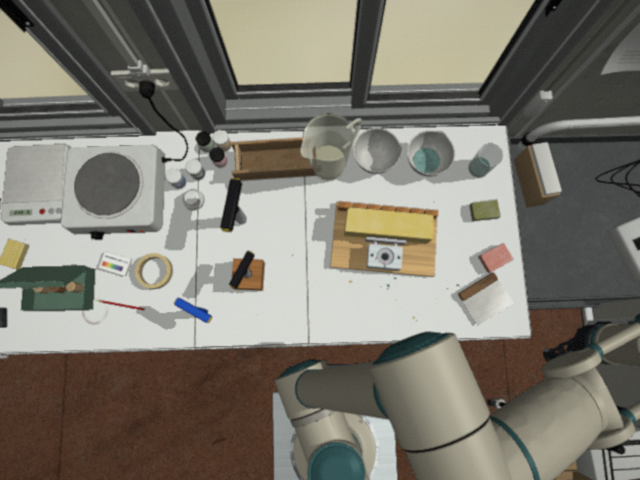

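Three things look like the key (top-view pixels):
- Blue T-key at (193,309): excluded by its colour.
- Large black T-key at (231,205): the bigger of the two black ones.
- Small black T-key at (242,270): standing in the brown block. It fits as the smaller non-blue key.

I'll confirm this in enlarged crops.

Run:
```python
import cv2,pickle,numpy as np
t=pickle.load(open("top.pkl","rb"))["frame"][:,:,::-1]; s=pickle.load(open("scene.pkl","rb"))["frame"][:,:,::-1]
R=lambda im:cv2.resize(im,(390,290),interpolation=cv2.INTER_CUBIC)
cv2.imwrite("pics/crop1.png",np.vstack([np.hstack([R(t[165:315,170:280+90]),R(t[225:283,350:428])]),np.hstack([R(s[225:405,190:432]),R(s[210:260,327:394])])]))
```

```text
(no output)
```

View pics/crop1.png

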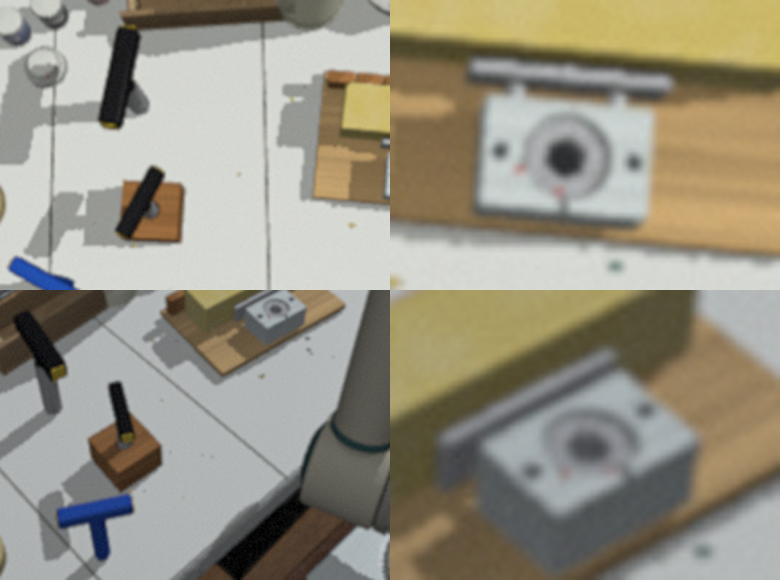

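The crops confirm the small black key with yellow ends, upright in the brown block, as the target. The head's red line points near the black mark, so the screw is close to 0, and the block's red mark is to the left. Next I'll measure.

```bash
cat > h.py <<'E'
import numpy as np,cv2,pickle
def cam(d):
    R=cv2.Rodrigues(np.array(d["rvec"],float))[0]; t=np.array(d["tvec"],float).ravel(); return R,t
def cloud(d):
    K=d["camera_matrix"];D=np.array(d["dist_coeffs"],float);R,t=cam(d)
    v,u=np.mgrid[0:480,0:640]
    n=cv2.undistortPoints(np.stack([u,v],-1).reshape(-1,1,2).astype(float),K,D).reshape(480,640,2)
    z=d["range_z"].astype(float)
    P=np.dstack([n*z[...,None],z]); W=(P-t)@R; W[z==0]=np.nan
    return W
def plane(d,uv,h):
    K=d["camera_matrix"];D=np.array(d["dist_coeffs"],float);R,t=cam(d)
    n=cv2.undistortPoints(np.array(uv,float).reshape(-1,1,2),K,D).reshape(-1,2)
    r=np.c_[n,np.ones(len(n))]@R; c=-R.T@t
    return c+r*((np.array(h)-c[2])/r[:,2])[:,None]
def proj(d,P):
    return cv2.projectPoints(np.array(P,float).reshape(-1,1,3),np.array(d["rvec"],float),np.array(d["tvec"],float),d["camera_matrix"],np.array(d["dist_coeffs"],float))[0].reshape(-1,2)
E
python3 - <<'E'
from h import *
def rect(p):
    c,s,a=cv2.minAreaRect((p[:,:2]*1000).astype(np.float32)); return np.round(c,1),np.round(s,1),round(a,1),len(p)
for n,k,b in(("scene",(262,300),(360,238)),("top",(242,270),(386,255))):
    d=pickle.load(open(n+".pkl","rb"));W=cloud(d);f=d["frame"].astype(int)
    u,v=np.meshgrid(range(640),range(480))
    near=(abs(u-k[0])<45)&(abs(v-k[1])<50)
    hsv=cv2.cvtColor(d["frame"],cv2.COLOR_RGB2HSV)
    bench=W[near&(f.min(2)>150)]; print(n,"bench z",np.nanmedian(bench[:,2]))
    m=near&(W[...,2]>.128)&(W[...,2]<.15); p=W[m]; print(" handle",rect(p),"z",np.percentile(p[:,2],[5,50,95]).round(4),p.mean(0).round(4))
    m=near&(W[...,2]>.048)&(W[...,2]<.059); p=W[m]; print(" stand top",rect(p),np.median(p[:,2]).round(4))
    near=(abs(u-b[0])<60)&(abs(v-b[1])<60)
    m=near&(W[...,2]>.057)&(W[...,2]<.068)&(hsv[...,1]<60); m=m.astype(np.uint8)
    m=cv2.morphologyEx(m,cv2.MORPH_OPEN,np.ones((3,3)))
    no,l,st,_=cv2.connectedComponentsWithStats(m);i=1+np.argmax(st[1:,4]);p=W[l==i];print(" block",rect(p),np.median(p[:,2]).round(4))
    near=(abs(u-b[0])<90)&(abs(v-b[1])<80)
    m=near&(W[...,2]>.076)&(W[...,2]<.088)&(hsv[...,1]>60);p=W[m];print(" loaf",rect(p),np.median(p[:,2]).round(4))
    m=near&(f[...,0]-f[...,1]>25)&(f[...,0]-f[...,2]>15)&(hsv[...,0]>160)
    m|=near&(hsv[...,1]>40)&((hsv[...,0]<6)|(hsv[...,0]>165))
    vv,uu=np.nonzero(m); print(" red",[(a,c,tuple(f[c,a]),W[c,a].round(4).tolist()) for a,c in zip(uu,vv) if W[c,a,2]>.05][:25])
E
```

```text
scene bench z -0.0011093732875761906
 handle (array([497.2, 225.5]), array([159.1,  70.3]), 5.5, 359) z [0.1326 0.1378 0.1418] [0.4641 0.2265 0.1377]
 stand top (array([519.1, 219.5]), array([ 83.4, 196.6]), 87.4, 781) 0.0534
 block (array([ 497.1, -150.6]), array([94.2, 61.7]), 83.7, 355) 0.0608
 loaf (array([ 582.6, -164.7]), array([236. ,  70.7]), 82.7, 1258) 0.0807
 red [(np.int64(426), np.int64(195), (np.int64(128), np.int64(96), np.int64(91)), [0.2355, 0.0011, 0.4523]), (np.int64(427), np.int64(195), (np.int64(92), np.int64(74), np.int64(71)), [0.2346, -0.0009, 0.4517]), (np.int64(426), np.int64(196), (np.int64(122), np.int64(94), np.int64(89)), [0.233, 0.0046, 0.4534]), (np.int64(426), np.int64(197), (np.int64(112), np.int64(88), np.int64(83)), [0.2315, 0.0066, 0.4531]), (np.int64(425), np.int64(199), (np.int64(124), np.int64(92), np.int64(85)), [0.2352, 0.0019, 0.4435]), (np.int64(425), np.int64(200), (np.int64(116), np.int64(87), np.int64(81)), [0.232, 0.0069, 0.446]), (np.int64(425), np.int64(202), (np.int64(101), np.int64(78), np.int64(73)), [0.2292, 0.0103, 0.445]), (np.int64(271), np.int64(310), (np.int64(34), np.int64(28), np.int64(27)), [0.4255, 0.2331, 0.1346])]
top bench z -0.0003486501717188435
 handle (array([439.8, 255.6]), array([ 73. , 233.3]), 66.3, 414) z [0.1296 0.1379 0.1422] [0.4516 0.2302 0.1372]
 stand top (array([447.8, 264.6]), array([102.1, 197.3]), 19.3, 536) 0.0539
 block (array([ 497.6, -152.7]), array([89.9, 61. ]), 83.0, 534) 0.0618
 loaf (array([ 583.8, -167.5]), array([237. ,  69.7]), 82.9, 2124) 0.0819
 red [(np.int64(376), np.int64(258), (np.int64(170), np.int64(145), np.int64(143)), [0.4923, -0.1279, 0.0612]), (np.int64(383), np.int64(263), (np.int64(169), np.int64(142), np.int64(141)), [0.4794, -0.1471, 0.0527])]
```

Run:
```python
from h import *
def rect(p):
    c,s,a=cv2.minAreaRect((p[:,:2]*1000).astype(np.float32)); return np.round(c,1),np.round(s,1),round(a,1),len(p)
u,v=np.meshgrid(range(640),range(480))
d=pickle.load(open("top.pkl","rb"));f=d["frame"].astype(float)
g=f.mean(2)
# socket mouth: weighted dark centroid
for n,c,r in(("top",(386,256),6),("scene",(361,238),6)):
    d=pickle.load(open(n+".pkl","rb"));f=d["frame"].astype(float);g=f.mean(2)
    print(n);print(g[c[1]-9:c[1]+10,c[0]-10:c[0]+11].astype(int))
d=pickle.load(open("top.pkl","rb"));f=d["frame"].astype(float)
red=f[...,0]-(f[...,1]+f[...,2])/2
print(red[252:270,370:392].astype(int))
for n,k in(("scene",(262,300)),("top",(242,270))):
    d=pickle.load(open(n+".pkl","rb"));W=cloud(d);f=d["frame"].astype(int)
    near=(abs(u-k[0])<45)&(abs(v-k[1])<50)
    for lo in(.11,.133):
        m=(near&(W[...,2]>lo)&(W[...,2]<.15)).astype(np.uint8)
        no,l,st,ce=cv2.connectedComponentsWithStats(m);
        for i in range(1,no):
            if st[i,4]>15: print(n,lo,st[i],rect(W[l==i]),np.percentile(W[l==i][:,2],[10,50,90]).round(4))
    m=(near&(W[...,2]>.049)&(W[...,2]<.059)&(f[...,0]-f[...,2]>30)).astype(np.uint8)
    no,l,st,ce=cv2.connectedComponentsWithStats(m)
    for i in range(1,no):
        if st[i,4]>60: print(n,"stand",st[i],rect(W[l==i]))
```

```text
top
[[205 203 204 202 201 195 187 182 175 172 173 178 186 196 199 200 200 199
  201 201 199]
 [208 207 205 200 187 171 162 158 156 155 154 153 160 175 191 200 204 205
  205 203 203]
 [207 209 202 187 170 165 161 162 161 164 161 153 146 146 161 184 200 208
  206 205 205]
 [205 201 187 173 166 168 168 171 173 175 171 171 160 146 135 154 186 202
  209 209 208]
 [198 188 171 168 171 173 171 171 170 169 167 171 174 161 142 134 156 188
  204 207 207]
 [190 172 164 169 175 174 165 154 144 136 141 160 168 168 157 138 133 166
  197 206 204]
 [184 162 166 174 176 160 132 108  93  90 103 128 155 166 163 149 126 147
  182 198 201]
 [183 162 168 173 170 137  91  65  58  59  69  94 127 156 170 161 140 138
  174 197 199]
 [182 162 170 173 162 124  68  50  48  52  54  69 102 143 171 170 148 136
  169 196 198]
 [170 162 171 173 154 108  59  46  48  46  48  62  94 142 171 172 151 134
  166 197 192]
 [162 158 170 172 154 106  64  45  48  46  48  62 104 149 169 166 148 137
  169 197 187]
 [152 163 170 171 160 135  91  57  46  48  50  69 119 159 168 166 146 140
  173 198 192]
 [178 178 173 170 167 158 13
[... 3888 characters left out ...]
57 281  16  35 317] (array([462.5, 222.3]), array([ 21.5, 100.3]), 61.7, 317) [0.1349 0.1378 0.1399]
scene stand [245 302  44  38 680] (array([461.5, 222.6]), array([79.9, 81. ]), 85.3, 680)
top 0.11 [229 250  26  39 395] (array([464.4, 220.6]), array([ 23.6, 100.5]), 61.4, 395) [0.1307 0.1382 0.1414]
top 0.11 [198 308  14  12 114] (array([350.8, 318.1]), array([38.6, 21.8]), 61.0, 114) [0.123  0.1274 0.1314]
top 0.133 [229 250  25  38 342] (array([464.2, 220.1]), array([ 22. , 100.3]), 62.2, 342) [0.1354 0.1386 0.1416]
top stand [232 258  10  18  82] (array([481.4, 249.7]), array([20.9, 45.9]), 80.2, 82)
top stand [238 259  25  30 424] (array([463.4, 209.7]), array([60.7, 79.6]), 84.1, 424)
```

Run:
```python
from h import *
C=None
for n,c,th in(("top",(385,256),112),("scene",(360,237),112)):
    d=pickle.load(open(n+".pkl","rb"));g=d["frame"].mean(2)
    s=8;x0,y0=c[0]-9,c[1]-8
    cr=cv2.resize(g[y0:y0+16,x0:x0+18].astype(np.float32),None,fx=s,fy=s,interpolation=cv2.INTER_CUBIC)
    m=(cr<th).astype(np.uint8);no,l,st,ce=cv2.connectedComponentsWithStats(m);i=l[8*s,9*s]
    ctr,_=cv2.findContours((l==i).astype(np.uint8),cv2.RETR_EXTERNAL,cv2.CHAIN_APPROX_NONE)
    q=(ctr[0].reshape(-1,2)+.5)/s-.5+[x0,y0]
    P=plane(d,q,[.058]*len(q))[:,:2]*1000
    e=cv2.minEnclosingCircle(P.astype(np.float32)); M=cv2.moments(P.astype(np.float32))
    print(n,"socket",(ce[i]+.5)/s-.5+[x0,y0],"encl",np.round(e[0],1),round(e[1],1),"cent",round(M["m10"]/M["m00"],1),round(M["m01"]/M["m00"],1),"area-equivalent AF",round((abs(M["m00"])/.866)**.5,1),
     P.min(0).round(1),P.max(0).round(1))
d=pickle.load(open("top.pkl","rb"));f=d["frame"].astype(float)
red=np.clip(f[...,0]-(f[...,1]+f[...,2])/2+3,0,None)
def cen(x0,x1,y0,y1):
    w=red[y0:y1,x0:x1];yy,xx=np.mgrid[y0:y1,x0:x1];return [(w*xx).sum()/w.sum(),(w*yy).sum()/w.sum()]
a=plane(d,[cen(373,379,256,261)],[.062])[0];b=plane(d,[cen(381,387,260,266)],[.058])[0]
print(a,b)
for o in([.4975,-.1520],[.497,-.152],[.4975,-.153]):
    A=[np.degrees(np.arctan2(p[1]-o[1],p[0]-o[0])) for p in(a,b)];print("mark ang",A,"screw from bed yaw -7.2:",np.radians(172.8-A[1]),"from mark:",1.2-np.radians(A[1]-A[0]),np.hypot(*(b[:2]-o)),np.hypot(*(a[:2]-o)))
```

```text
top socket [384.64333088 256.16981393] encl [ 497.  -151.8] 10.3 cent 497.0 -151.8 area-equivalent AF 18.7 [ 487.1 -161.9] [ 506.9 -141.7]
scene socket [360.64938773 236.70428591] encl [ 495.8 -150.7] 10.7 cent 495.8 -150.4 area-equivalent AF 19.0 [ 485.3 -160.2] [ 505.9 -140.1]
[ 0.49126542 -0.12691142  0.062     ] [ 0.47950085 -0.14750181  0.058     ]
mark ang [np.float64(103.95546292298849), np.float64(165.96855233101363)] screw from bed yaw -7.2: 0.11923125450150414 from mark: 0.11766741049634 0.018552710546429443 0.025851634528045633
mark ang [np.float64(102.87509473125837), np.float64(165.5841242893477)] screw from bed yaw -7.2: 0.1259407895655685 from mark: 0.10552096348089646 0.018068035838274387 0.025735625721572022
mark ang [np.float64(103.440309238434), np.float64(163.01369958543847)] screw from bed yaw -7.2: 0.17080316382338487 from mark: 0.16024819186896466 0.018820187087304117 0.026823202203211494
```

```bash
cat >> h.py <<'E'
KEY=np.array([.4636,.2213]); KYAW=-28.1; SOC=np.array([.4972,-.1518]); SYAW=-14.1
def down(psi):
    c,s=np.cos(np.radians(psi)),np.sin(np.radians(psi)); return np.array([[c,s,0],[s,-c,0],[0,0,-1.]])
E
python3 - <<'E'
from bench import ctrl
from h import *
R=np.array(ctrl.read_tool_rot());print(R.round(2))
for o in(0,180):
    for lab,p,y in(("grasp",[*KEY,.119],KYAW),("above",[*KEY,.25],KYAW),("ins-14",[*SOC,.143],SYAW),("end-14",[*SOC,.143],SYAW-75),("ins46",[*SOC,.143],SYAW+60),("end46",[*SOC,.143],SYAW-15),("ins-74",[*SOC,.143],SYAW-60),("ins106",[*SOC,.143],SYAW+120),("carry",[*SOC,.26],SYAW)):
        q=ctrl.ik(p,down(y+o));print(o,lab,None if q is None else np.round(q,1))
W=cloud(pickle.load(open("top.pkl","rb")));print("large key top",np.nanpercentile(W[180:232,222:243,2],99))
E
```

```text
[[ 0.89  0.45 -0.  ]
 [ 0.45 -0.89  0.  ]
 [ 0.   -0.   -1.  ]]
0 grasp [ 17.8  16.5 104.4  -0.   59.1 135.9]
0 above [ 17.8  10.2  92.7  -0.   77.1 135.9]
0 ins-14 [-24.6  15.6 101.8  -0.   62.7  79.5]
0 end-14 [-24.6  15.6 101.8  -0.   62.7 154.5]
0 ins46 [-24.6  15.6 101.8  -0.   62.7  19.5]
0 end46 [-24.6  15.6 101.8  -0.   62.7  94.5]
0 ins-74 [-24.6  15.6 101.8  -0.   62.7 139.5]
0 ins106 [-24.6  15.6 101.8  -0.   62.7 -40.5]
0 carry [-24.6  10.5  90.9  -0.   78.6  79.5]
180 grasp [ 17.8  16.5 104.4  -0.   59.1 -44.1]
180 above [ 17.8  10.2  92.7  -0.   77.1 -44.1]
180 ins-14 [ -24.6   15.6  101.8   -0.    62.7 -100.5]
180 end-14 [-24.6  15.6 101.8  -0.   62.7 -25.5]
180 ins46 None
180 end46 [-24.6  15.6 101.8  -0.   62.7 -85.5]
180 ins-74 [-24.6  15.6 101.8  -0.   62.7 -40.5]
180 ins106 [-24.6  15.6 101.8  -0.   62.7 139.5]
180 carry [ -24.6   10.5   90.9   -0.    78.6 -100.5]
large key top 0.1789098947170463
```

```bash
python3 - <<'E'
from bench import ctrl
from h import *
O=down(KYAW+180)
ctrl.reach([*KEY,.24],O);print(ctrl.read_t(),ctrl.read_contact_force())
ctrl.line_to([*KEY,.119],feed=.12,force_limit=8)
print(ctrl.read_t(),ctrl.read_tcp_pos())
ctrl.clamp(80);print(ctrl.read_t(),ctrl.read_grip_width(),ctrl.read_contact_force(),ctrl.read_ft_torque())
for n in("scene","top"):
    d=ctrl.read_camera(n);cv2.imwrite(f"pics/g_{n}.png",d["frame"][:,:,::-1])
E
python3 - <<'E'
import cv2,numpy as np
a=cv2.imread("pics/g_scene.png")[200:380,180:420];b=cv2.imread("pics/g_top.png")[200:335,150:330]
cv2.imwrite("pics/g.png",np.hstack([cv2.resize(a,(400,300)),cv2.resize(b,(400,300))]))
E
```

```text
2.7917 [-0.06573499  0.69376683 -0.01430778]
3.95 [0.46422379 0.22147654 0.11965958]
4.55 0.021201764608594294 [-0.21304613  0.02484332  4.77073595] [-0.01180218  0.07426215  0.01366989]
```

View pics/g.png

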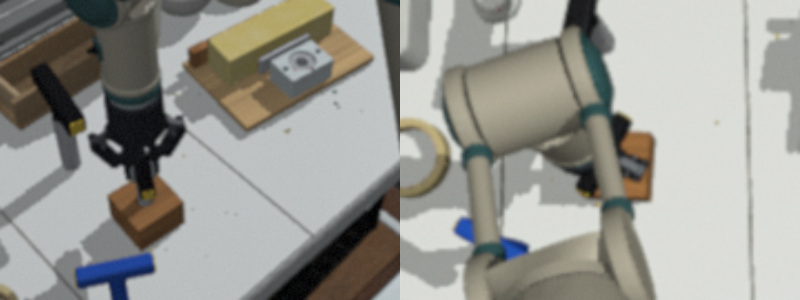

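The handle is gripped across its width at 21 mm, with the key still upright in the stand. Next I'll lift it and carry it above the socket.

Run:
```python
from bench import ctrl
from h import *
ctrl.line_to([.4642,.2215,.25],feed=.15)
print(ctrl.read_t(),ctrl.read_contact_force(),ctrl.read_grip_width())
O=down(SYAW-60+180)
ctrl.reach([*SOC,.225],O); 
ctrl.line_to([*SOC,.188],feed=.1)
print(ctrl.read_t(),ctrl.read_tcp_pos(),ctrl.read_contact_force(),ctrl.read_ft_torque(),ctrl.read_grip_width())
for n in("scene","top"):
    d=ctrl.read_camera(n);pickle.dump(d,open(f"c_{n}.pkl","wb"));cv2.imwrite(f"pics/c_{n}.png",d["frame"][:,:,::-1])
    print(n,proj(d,[[*SOC,.058],[*SOC,.079],[*SOC,.2]]).round(1).tolist())
a=cv2.imread("pics/c_scene.png")[160:280,280:440];b=cv2.imread("pics/c_top.png")[195:315,310:470]
cv2.imwrite("pics/c.png",np.hstack([cv2.resize(a,(400,300),interpolation=cv2.INTER_CUBIC),cv2.resize(b,(400,300),interpolation=cv2.INTER_CUBIC)]))
```

```text
5.675 [ 0.02355804  0.37112678 -1.53412922] 0.020756567235828013
7.5917 [ 0.49749172 -0.15127932  0.18809709] [ 0.73005204 -0.76017153 -1.64301881] [-0.00283485 -0.02571731  0.03484933] 0.020821234065784643
scene [[360.6, 236.2], [361.2, 230.9], [364.6, 197.6]]
top [[384.6, 256.1], [385.6, 254.8], [392.1, 246.2]]
```

View pics/c.png

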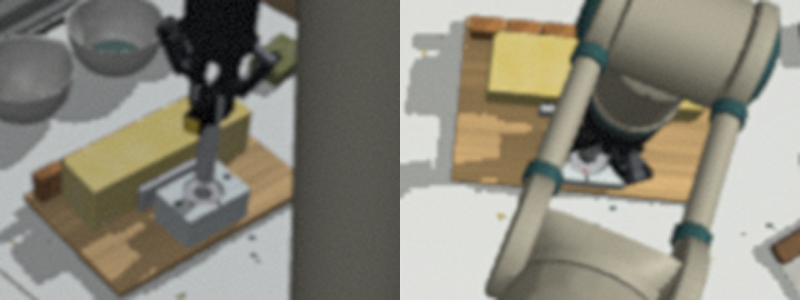

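Run:
```python
import cv2,numpy as np
a=cv2.imread("pics/c_scene.png")[190:255,330:395]
cv2.imwrite("pics/c2.png",cv2.resize(a,(585,585),interpolation=cv2.INTER_CUBIC))
```

```text
(no output)
```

View pics/c2.png

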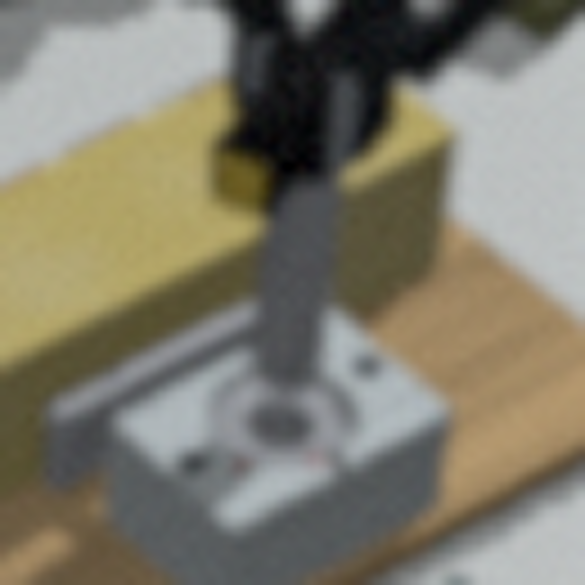

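The tip is at scene (362,232), against a predicted (361,231) plus the tip's radius. It sits in line above the socket, so I'll insert under a force guard.

Run:
```python
from bench import ctrl
from h import *
for z in(.168,.163,.157,.150,.1435):
    r=ctrl.line_to([*SOC,z],feed=.04,force_limit=12)
    print(ctrl.read_t(),r,np.round(ctrl.read_tcp_pos(),4),np.round(ctrl.read_contact_force(),1),np.round(ctrl.read_ft_torque(),2))
    if r: break
```

```text
8.3417 False [ 0.4972 -0.1519  0.1679] [ 0.6  0.6 -2.2] [ 0.    0.   -0.04]
8.6167 False [ 0.4971 -0.1517  0.1628] [-0.9  0.2 -2.1] [ 0.02 -0.01 -0.  ]
8.9167 False [ 0.497  -0.1517  0.1567] [-0.2 -0.7 -2.5] [-0.01  0.02 -0.03]
9.2417 False [ 0.4971 -0.1517  0.1497] [-0.5  0.7 -2.2] [ 0.01 -0.01 -0.02]
9.55 False [ 0.4973 -0.1519  0.1434] [-0.  -0.9 -2.1] [-0.04 -0.1  -0.03]
```

Run:
```python
from bench import ctrl
from h import *
r=ctrl.line_to([*SOC,.137],feed=.02,force_limit=12)
print(ctrl.read_t(),r,np.round(ctrl.read_tcp_pos(),4),np.round(ctrl.read_contact_force(),1),np.round(ctrl.read_ft_torque(),2),np.round(ctrl.read_joint_pos(),2))
d=ctrl.read_camera("scene");cv2.imwrite("pics/i2.png",cv2.resize(d["frame"][190:255,330:395,::-1],(585,585),interpolation=cv2.INTER_CUBIC))
```

```text
9.7583 True [ 0.4974 -0.152   0.1434] [0.2 0.9 3.7] [ 0.1   0.16 -0.01] [-2.4650e+01  1.5530e+01  1.0174e+02 -1.0000e-02  6.2690e+01 -4.0550e+01]
```

View pics/i2.png

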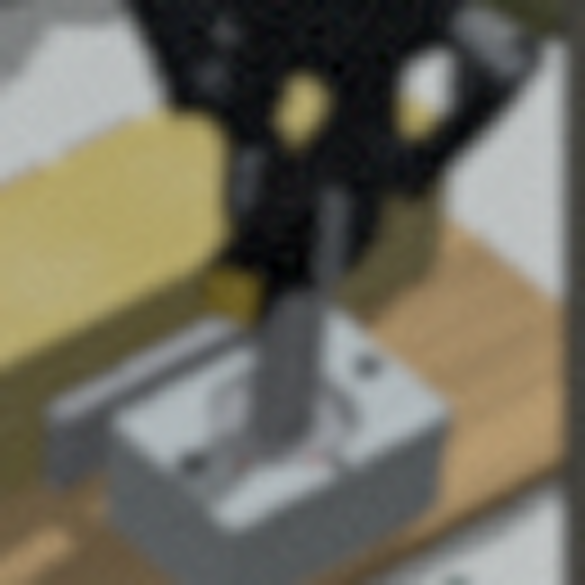

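The key bottomed at TCP z = 0.1434, against 0.1437 expected from the grasp height, so it is fully home. Now I'll turn it clockwise in guarded steps.

Run:
```python
from bench import ctrl
from h import *
ctrl.clamp(110)
q0=np.array(ctrl.read_joint_pos());t0=ctrl.read_t();base=ctrl.read_ft_torque()[2]
a=0
steps=[8,16,24,32,40,48,54]+list(np.arange(56,75,1.5))
for a in steps:
    q=q0.copy();q[5]+=a;ctrl.move_joints(q.tolist());
    m=ctrl.read_ft_torque();f=ctrl.read_contact_force()
    print(a,round(ctrl.read_t(),2),"j6",round(ctrl.read_joint_pos()[5]-q0[5],1),"M",np.round(m,2),"F",np.round(f,1),"z",round(ctrl.read_tcp_pos()[2],4))
    if abs(m[2]-base)>.7 or np.linalg.norm(f)>35 or ctrl.read_t()>28: print("stop");break
```

```text
8 10.28 j6 7.8 M [ 0.2  -0.18  0.  ] F [ 0.7 -0.2  0.7] z 0.1435
16 10.54 j6 15.7 M [ 0.26 -0.3   0.01] F [ 0.5  0.6 -0.2] z 0.1435
24 10.8 j6 23.7 M [ 0.28 -0.51 -0.05] F [2.2 1.  0.3] z 0.1435
32 11.06 j6 31.7 M [ 0.25 -0.64 -0.05] F [ 3.2  0.9 -1.1] z 0.1435
40 11.32 j6 39.6 M [ 0.25 -0.9  -0.05] F [ 3.7 -1.  -1.5] z 0.1435
48 11.57 j6 47.6 M [ 0.13 -1.04 -0.01] F [ 4.   0.3 -1.9] z 0.1435
54 11.82 j6 53.7 M [ 0.06 -1.19 -0.01] F [ 3.6  0.3 -2.6] z 0.1435
56.0 12.07 j6 55.8 M [-0.08 -1.25  0.03] F [ 5.6  0.6 -3.1] z 0.1435
57.5 12.32 j6 57.3 M [-0.1  -1.33 -0.01] F [ 5.9 -0.  -3.6] z 0.1435
59.0 12.57 j6 58.8 M [-0.06 -1.29  0.04] F [ 5.8 -0.3 -2. ] z 0.1435
60.5 12.82 j6 60.3 M [-0.07 -1.3   0.  ] F [ 5.1 -0.6 -3.1] z 0.1435
62.0 13.07 j6 61.8 M [-0.11 -1.3   0.04] F [ 4.8 -0.5 -3.4] z 0.1435
63.5 13.32 j6 63.3 M [-0.04 -1.32  0.02] F [ 5.8 -0.1 -3.2] z 0.1435
65.0 13.57 j6 64.8 M [-0.05 -1.28  0.06] F [ 4.6 -0.8 -3.1] z 0.1435
66.5 13.82 j6 66.3 M [-0.07 -1.32  0.06] F [ 5.5 -0.7 -1.7] z 0.1435
68.0 14.07 j6 67.8 M [-0.12 -1.31  0.18] F [ 5.8 -0.1 -3.3] z 0.1435
69.5 14.32 j6 69.3 M [-0.12 -1.36  0.31] F [ 4.9 -0.4 -3.6] z 0.1436
71.0 14.57 j6 70.7 M [-0.11 -1.25  0.33] F [ 5.3 -0.9 -2.7] z 0.1436
72.5 14.82 j6 72.2 M [-0.12 -1.34  0.44] F [ 4.9 -0.8 -2.6] z 0.1436
74.0 15.07 j6 73.7 M [-0.12 -1.35  0.56] F [ 5.5 -0.6 -2.7] z 0.1436
```

Run:
```python
from bench import ctrl
from h import *
q0=np.array(ctrl.read_joint_pos())
for a in (2,4,6,8):
    q=q0.copy();q[5]+=a;ctrl.move_joints(q.tolist());m=ctrl.read_ft_torque()
    print(a,round(ctrl.read_t(),2),"j6",round(ctrl.read_joint_pos()[5]-q0[5],1),"M",np.round(m,2),np.round(ctrl.read_contact_force(),1))
    if m[2]>.95: break
ctrl.wait(.3);print(np.round(ctrl.read_ft_torque(),2))
for n in("scene","top"):
    d=ctrl.read_camera(n);cv2.imwrite(f"pics/t_{n}.png",d["frame"][:,:,::-1])
a=cv2.imread("pics/t_scene.png")[190:255,330:395];b=cv2.imread("pics/t_top.png")[225:290,350:415]
cv2.imwrite("pics/t.png",np.hstack([cv2.resize(a,(400,400),interpolation=cv2.INTER_CUBIC),cv2.resize(b,(400,400),interpolation=cv2.INTER_CUBIC)]))
```

```text
2 15.32 j6 1.8 M [ 0.07 -1.17  0.89] [ 5.7 -0.2 -2.1]
4 15.57 j6 3.9 M [ 0.01 -1.15  1.12] [ 4.5  0.6 -3.3]
[-0.01 -1.21  1.23]
```

View pics/t.png

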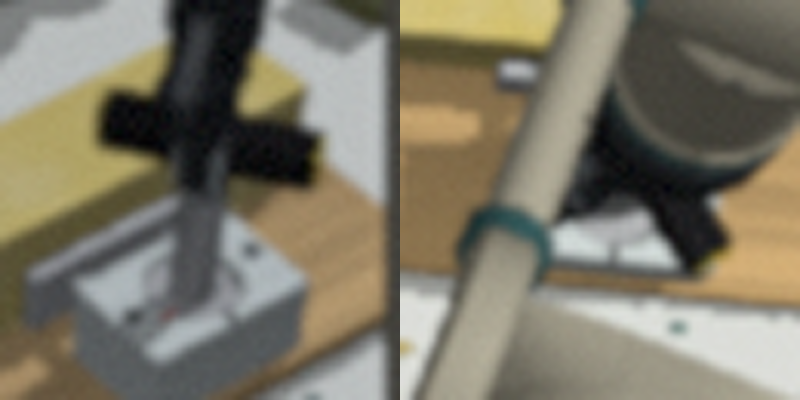

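The head's red line now meets the block's red mark (left crop, about (168,312)) and the stop torque is 1.2 N m. I'll unwind a few degrees, which is within the key's play, then release and rise straight up.

Run:
```python
from bench import ctrl
from h import *
q=np.array(ctrl.read_joint_pos())
for a in (3,3,2):
    q[5]-=a;ctrl.move_joints(q.tolist());m=ctrl.read_ft_torque();print(np.round(m,2))
    if m[2]<.35: break
p=ctrl.read_tcp_pos()
print(p)
ctrl.let_go();print(ctrl.read_t(),ctrl.read_contact_force(),ctrl.read_grip_width())
r=ctrl.line_to([p[0],p[1],.23],feed=.1,force_limit=10);print(r,ctrl.read_tcp_pos())
if not r:
    ctrl.move_joints([-70.073, 15.808, 86.224, 0, 77.962, -6.933])
print(ctrl.read_t())
for n in("scene","top"):
    d=ctrl.read_camera(n);pickle.dump(d,open(f"e_{n}.pkl","wb"));cv2.imwrite(f"pics/e_{n}.png",d["frame"][:,:,::-1])
a=cv2.imread("pics/e_scene.png")[180:280,290:410];b=cv2.imread("pics/e_top.png")[195:285,325:445]
cv2.imwrite("pics/e.png",np.hstack([cv2.resize(a,(400,333),interpolation=cv2.INTER_CUBIC),cv2.resize(b,(400,333),interpolation=cv2.INTER_CUBIC)]))
def rect(p):
    c,s,a=cv2.minAreaRect((p[:,:2]*1000).astype(np.float32)); return np.round(c,1),np.round(s,1),round(a,1),len(p)
u,v=np.meshgrid(range(640),range(480))
for n,b in(("scene",(360,215)),("top",(390,245))):
    d=pickle.load(open(f"e_{n}.pkl","rb"));W=cloud(d);hsv=cv2.cvtColor(d["frame"],cv2.COLOR_RGB2HSV)
    near=(abs(u-b[0])<60)&(abs(v-b[1])<60)&(abs(W[...,0]-.497)<.08)&(abs(W[...,1]+.152)<.08)
    m=near&(W[...,2]>.15)&(W[...,2]<.18);p=W[m];print(n,"handle",rect(p),np.median(p[:,2]).round(4))
    h=p; A=np.c_[p[:,:2]-p[:,:2].mean(0),np.ones(len(p))]
    near=(abs(u-b[0])<90)&(abs(v-b[1])<80)
    m=near&(W[...,2]>.076)&(W[...,2]<.088)&(hsv[...,1]>60);p=W[m];print(" loaf",rect(p),np.median(p[:,2]).round(4))
```

```text
[ 0.   -1.17  0.45]
[ 0.06 -1.21  0.17]
[ 0.49816835 -0.15259093  0.1435855 ]
17.125 [ 0.28208988 -0.1589973  -0.28011551] 0.08521838204205857
False [ 0.49770231 -0.15239519  0.22933203]
19.7333
scene handle (array([ 495.4, -149.3]), array([100.9,  25.9]), 35.2, 297) 0.1604
 loaf (array([ 584.5, -164.7]), array([235.1,  68. ]), 82.9, 1024) 0.0808
top handle (array([ 497. , -152.7]), array([100.2,  23.5]), 34.9, 379) 0.1624
 loaf (array([ 588.3, -167.9]), array([236.9,  69.3]), 83.0, 2127) 0.0819
```

View pics/e.png

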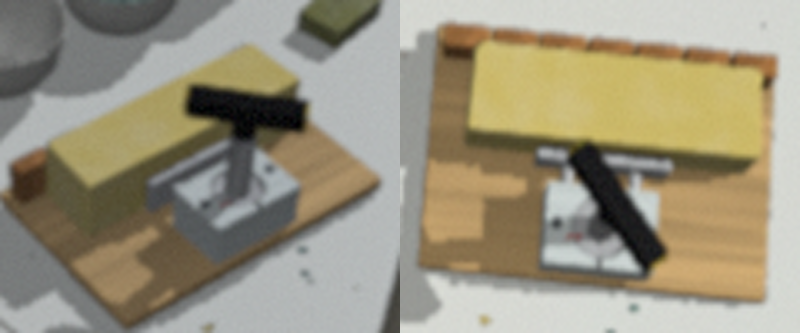

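View pics/e_top.png

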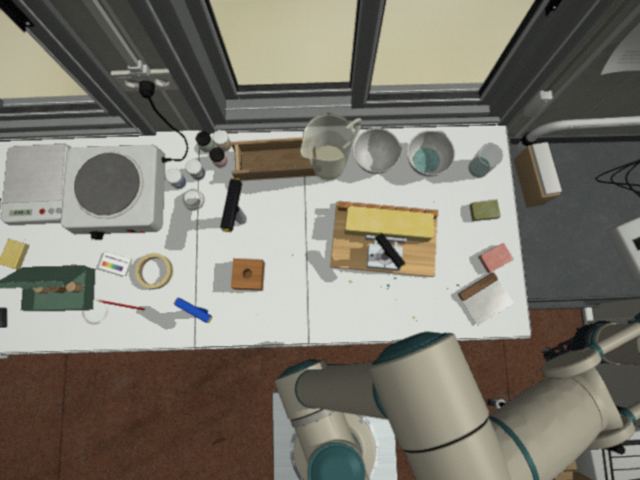

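Run:
```python
from h import *
d=pickle.load(open("e_top.pkl","rb"));f=d["frame"].astype(float)
red=f[...,0]-(f[...,1]+f[...,2])/2
print(red[250:270,370:388].astype(int))
w=np.clip(red+3,0,None)
def cen(x0,x1,y0,y1):
    k=w[y0:y1,x0:x1];k=k*(k>6);yy,xx=np.mgrid[y0:y1,x0:x1];return [(k*xx).sum()/k.sum(),(k*yy).sum()/k.sum()]
b=plane(d,[cen(377,384,254,262)],[.058])[0];o=[.4972,-.1519]
print(b,np.degrees(np.arctan2(b[1]-o[1],b[0]-o[0])),np.hypot(*(b[:2]-o)))
```

```text
[[-6 -7 -6 -7 -8 -7 -8 -5 -5 -5 -3 -3 -3  0 -1 -1 -2  0]
 [-6 -7 -7 -6 -8 -7 -6 -7 -5 -2 -3 -3 -1 -2  0  1  0  1]
 [-7 -8 -8 -7 -6 -7 -6 -3 -3 -3 -2 -3 -2 -2  0 -1 -1 -4]
 [-6 -5 -6 -6 -7 -5 -6 -4 -1 -2  0 -4 -3 -1 -1  0 -1 -1]
 [-6 -5 -4 -6 -6 -6 -4 -4 -2 -1 -2 -1 -2  0  1 -1 -1  0]
 [-6 -4 -5 -4 -4 -3 -3 -2 -1  0  0 -3  0 -1 -1 -2 -1 -2]
 [-5 -4 -4 -4 -4 -5 -4 -2 -2 -1 -1 -1 -1 -1  1  0 -2  0]
 [-5 -5 -6 -5 -4  0  2  2  3  3 -1 -1 -1  0  0 -1  1  0]
 [-6 -4 -5 -5  3 16 22 22 25 16  3  0 -1  0  0 -1  0  0]
 [-4 -3 -6 -4  4 14 14 16 23 11  0 -1  0 -1 -1  0 -1 -1]
 [-3 -6 -5 -4 -2 -1 -2  0  4  1 -2 -1 -2  0 -3 -1  0 -2]
 [-6 -7 -7 -5 -6 -6 -6 -6 -4 -3 -2 -3 -2 -1 -2  0 -1 -3]
 [-7 -6 -8 -6 -8 -6 -6 -8 -7 -5 -4 -5 -2 -4 -1 -2 -3 -2]
 [-7 -7 -7 -7 -7 -7 -7 -8 -7 -6 -6 -4 -2 -2 -2 -1 -4 -3]
 [-6 -9 -8 -6 -7 -7 -6 -7 -6 -6 -6 -6 -5 -4 -4 -4 -5 -4]
 [-7 -5 -7 -6 -7 -7 -7 -7 -6 -6 -6 -7 -8 -5 -5 -4 -5 -6]
 [-4 -6 -5 -4 -7 -5 -6 -6 -5 -6 -6 -5 -6 -6 -4 -4 -6 -7]
 [ 2  2  0 -3 -3 -4 -2 -3 -5 -6 -5 -5 -4 -4 -3 -4 -5 -6]
 [21 22 19 15 10 10 10  6  6  2  1  2  0 -1 -1 -2 -3 -3]
 [33 34 35 31 30 30 30 30 28 25 22 21 18 16 10 10  8  5]]
[ 0.49153989 -0.1335256   0.058     ] 107.12109885437033 0.019226430101706354
```

```bash
python3 -c "
from bench import ctrl
print(ctrl.read_t(),ctrl.read_contact_force());ctrl.hand_in()"
```

```text
19.8333 [-0.23032847 -0.32195539  0.13975417]
the job is handed in; nothing more can be done
```

I took the small black hex key out of its stand, pushed it fully home into the socket and turned the screw clockwise to its stop. I then let go, backed off and handed in at about 19.8 s; no verdict was reported.

**Insertion:** the key slid in freely and touched the socket floor at TCP height 143.4 mm, against 143.7 mm expected. I started turning only after that.

**Tightening:** torque began rising at about 68° of turn, close to the 69° I predicted. It reached 1.2 N m at the stop; I then backed off about 6° within the key's play before releasing.

**Last checks:**
- **Screw:** the red line on the head merges with the red mark on the block. I measured the line at about 107° and the mark at about 104°, which agree within the picture's accuracy.
- **Loaf:** it moved about 4.5 mm to bed x ≈ +30.6 mm, where +30 means against the fence. It did not turn.
- **Key:** in the top view the handle top is 162.4 mm above the bench, against 163 mm for fully home. The scene camera read about 160 mm, but its other readings also ran 1–2 mm low.
- **Surroundings:** by eye in the last top picture, the other things stand where they were. The arm is clear and reads no contact force.

**Side load:** a sideways moment of about 1.3 N m built up at the wrist while turning. It went away on release, and the key stayed upright.

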